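# Close up the row of pots on the display rail

### The job

On the black turntable a row of four small square ceramic pots stands in an aluminium rail. With the fingertips against the outer face of the rearmost pot only (the one farthest from the steel end stop), push the whole row steadily along the rail as one train, the pots staying together, until the front pot is against the end stop, then take the hand away. Slide the pots without picking any up or tipping it, do not ram them into the stop, and leave the other things where they are.

Things in the scene. Friction and masses are not known exactly. Their poses are not given: they have to be found in the camera images.
- rail: Locked black turntable, 410 mm across, top 14 mm above the table, with a straight aluminium channel fixed across it. Origin: its centre, on the table; x runs along the channel's middle to the end stop, z up. Channel: floor 18 mm above the table, from x = -182 to +162 mm, 47 mm wide inside, side walls 4 mm thick and 14 mm above its floor, open at the end away from the stop. Any yaw.
- stop_face (a point): Middle of the face of the steel end stop that the front pot must meet: 150 mm from the rail's origin along its x, 22 mm above the channel's floor; the stop block is 55 mm wide, 44 mm high and 12.5 mm thick. Axes as the rail's.
- pot_1: Square open-topped ceramic pot, 44 x 44 mm and 52 mm high, about 0.11 kg, walls 5 mm; origin at the centre of its underside, axes along the rail's at the start. The front pot, nearest the end stop, 65 to 105 mm short of it at the start.
- pot_2: Square open-topped ceramic pot, 44 x 44 mm and 52 mm high, about 0.11 kg, walls 5 mm; origin at the centre of its underside, axes along the rail's at the start. Second in the row, touching pot_1 and pot_3.
- pot_3: Square open-topped ceramic pot, 44 x 44 mm and 52 mm high, about 0.11 kg, walls 5 mm; origin at the centre of its underside, axes along the rail's at the start. Third in the row, touching pot_2 and pot_4.
- pot_4: Square open-topped ceramic pot, 44 x 44 mm and 52 mm high, about 0.11 kg, walls 5 mm; origin at the centre of its underside, axes along the rail's at the start. The rearmost pot, the one to push, on its face that looks away from the stop (22 mm behind its centre). The whole row slides freely under a few newtons.
- tape_roll: Bystander: paper-coloured roll of tape lying on the turntable beside the rail, 56 mm across, 24 mm high; origin at the centre of its underside.
- sample_pot: Bystander: small round bowl-shaped pot on the turntable on the other side of the rail, 56 mm across, 44 mm high; origin at the centre of its underside.
- marker: Bystander: marker pen lying on the table, 120 mm long, 12 mm thick; origin at the middle of its underside.
- big_pot: Bystander: square planter standing on the table, 85 x 85 mm and 80 mm high; origin at the centre of its underside.
There are look-alikes about, which are no part of the job. Leave any yellow look-alike of the pot_4 alone.

How it is judged (in metres and radians):
At the end, for the whole second after the job is handed in: The front pot is within 3 mm of the end stop, each pot is within 3 mm of touching the next, all four stand upright on the channel's floor between its walls and at rest (x of pot_1 in the frame of rail above 0.125 m and distance between pot_1 and pot_2 below 0.047 m and distance between pot_2 and pot_3 below 0.047 m and distance between pot_3 and pot_4 below 0.047 m and y of pot_1 in the frame of rail between -0.006 and 0.006 m and z of each of pot_1, pot_2, pot_3, pot_4 in the frame of rail below 0.022 m and angle between each of pot_1, pot_2, pot_3, pot_4's own z axis and vertical below 0.08 rad and linear speed of each of pot_1, pot_2, pot_3, pot_4 below 0.01 m/s and y of pot_2 in the frame of rail between -0.006 and 0.006 m and y of pot_3 in the frame of rail between -0.006 and 0.006 m and y of pot_4 in the frame of rail between -0.006 and 0.006 m).
It fails at once if a pot is lifted more than 12 mm off the channel's floor or tipped by more than 0.3 rad (z of any of pot_1, pot_2, pot_3, pot_4 in the frame of rail above 0.03 m or angle between any of pot_1, pot_2, pot_3, pot_4's own z axis and vertical above 0.3 rad).
It fails at once if the row comes apart: a gap of more than 10 mm opens between neighbours (distance between pot_1 and pot_2 above 0.054 m or distance between pot_2 and pot_3 above 0.054 m or distance between pot_3 and pot_4 above 0.054 m).
It fails at once if the robot touches a pot of the row other than the rearmost (contact force between any of the arm, the fingers and pot_1 above 0.5 N or contact force between any of the arm, the fingers and pot_2 above 0.5 N or contact force between any of the arm, the fingers and pot_3 above 0.5 N).
It fails at once if the pots are rammed against the stop with more than 60 N (contact force between pot_1 and rail above 60 N).
It fails at once if the tape roll, round pot, marker or big pot is moved more than 20 mm (distance of any of tape_roll, sample_pot, marker, big_pot from where it was at the start of the episode above 0.02 m).
It also fails if it takes over 38 s, if anything falls off the work surface, if the arm or the gripper's body presses on something with over 40 N, if the wrist force passes 120 N, or if a joint passes its speed limit or range.

### The arm

A 7-joint arm with a two-finger parallel gripper is mounted at the origin on the work surface. World frame = base frame: x ahead of the robot, y to its left, z up, the work surface at z = 0. Lengths are in m, angles in degrees, forces in N, time in s.
With the tool pointing down it reaches from about 0.35 to 0.9 m from the base axis. Payload 8.1 kg.
Tool frame: the origin (TCP) lies midway between the tips of the shut fingers; the grasp point (between the pads) lies 19 mm behind it; z points along the fingers, y is the line along which they close (so a half turn about z gives the same grasp; the last joint's range is limited). The gripper opens to 85 mm and grips with 20 to 120 N. Pads are 22 mm wide; open, the fingers measure 114 mm over their backs; the gripper's body (76 mm by 85 mm) begins 54 mm behind the grasp point. The pads swing forward as they close: fully open they stand 13 mm farther back than shut.
Start: joints at [62.189, 24.895, 1.432, 90.138, -0.665, 64.973, -4.303], TCP at [0.233, -0.58, 0.231] pointing down, gripper open.
Joint ranges: [-149.89, 149.89], [-25.12, 119.58], [-72.63, 75.52], [4.76, 147.25], [-75.54, 255.54], [6.69, 114.76], [-157.13, 157.13]. Speed limits (degrees/s): [127.2, 127.2, 172.46, 172.46, 180, 180, 180].

### API

Orientations are given as a 3x3 rotation matrix whose columns are the frame's x, y, z axes.
In Python, from workcell import ctrl gives the robot as it stands. The module is installed in compiled form; this text tells all that it offers.
- The arm moves only by the tool carry_out, never from a script. Its argument "plan" is one flat list of numbers, 7 for each row, row after row: the shift along the world's x, y, z in m, then the turn, a rotation vector about the world's x, y, z in degrees, then the closure, from 0 (fully open) to 1 (shut). A call has 1 to 12 rows; each row shifts and turns the commanded pose from where the row before left it; what a row does not reach is not made up. A row lasts 1/12 s, in which the tool goes at most 41.7 mm and 7.16 degrees, less where a joint would pass 70% of its speed; a pose out of reach is approached as far as the arm can. A call is refused whole if a number of a shift passes 0.0417 or a number of a turn 7.16, either way. A call with a gripper value outside its range is refused whole. The fingers move at their own pace and stop on an object; "grip_force" is the grip in N (left out, the last holds). Time passes only in rows, so rows that do not move let the fingers close. It gives the time, the measured TCP pose, the force, the opening and the grip force at its end, in the units of the state.
- ctrl.sense(): the state, without advancing time (a new reading comes with each control period).
- ctrl.capture(name): name is "scene" or "top" or "wrist"; returns the picture (420x560x3 uint8, blue, green, red); there is no depth.
- ctrl.camera_model(name): a dict with "fx", "fy", "cx", "cy" (pixels), "R" (3x3) and "t" (3): a world point X has camera coordinates R X + t. Camera axes: x right, y down, z forward; pixel columns grow to the right and rows downward; lengths in m; the calibration is good to about 2 mm. A picture is of the moment at which its call begins: read the wrist's pose just before it. camera_model takes no time and is no camera call; for the wrist camera it gives the pose at the moment of the call.
- ctrl.finish_job(): hands the job in; it is judged then, once.
The state is a dict: "clock": time; "joints": joint angles; "qvel": joint speeds; "effort": joint torques, N m; "position": TCP position; "ee_rot": TCP orientation; "contact_force": force on the tool from outside, world axes, zero at the start; "wrist_torque": the same for the moment, N m; "finger_gap": finger opening in m; "gripper_force": force on a finger pad.
Only numpy, scipy, OpenCV 4.12 (cv2) and the standard library are available. Lean on these libraries where they do the work, as an engineer would, in place of code of your own. Each camera call takes 0.05 s, during which the arm holds its last target. There are 200 camera calls.

## Working session

There is one attempt and no reset: what is moved stays moved. The work goes in short steps, Python scripts to look and compute and a tool call to move; the robot and the scene stay as the last step left them, time stands still between calls to the robot, and variables do not carry over. Pictures are saved under pics/ and viewed, at most 10 in all, crops included, and the job is handed in when it is done.

Besides the shell and the picture viewer there is one more tool, called after ">>>" by a JSON object that holds its "fn" and its "kwargs", one argument or row to a line. carry_out: Moves the arm, as the interface text tells. Its arguments: {"type":"object","properties":{"plan":{"type":"array","items":{"type":"number"}},"grip_force":{"type":"number"}},"required":["plan"]}

```bash
mkdir -p pics; python3 - <<'E'
from workcell import ctrl
import cv2,numpy as np
s=ctrl.sense();print(s['clock'],s['position'],s['ee_rot'],s['finger_gap'])
for n in("scene","top"):
    cv2.imwrite(f"pics/{n}0.png",cv2.resize(ctrl.capture(n),(800,600),interpolation=cv2.INTER_CUBIC))
    print(n,ctrl.camera_model(n))
E
```

```text
0.0 [ 0.23319162 -0.5793196   0.23050952] [[ 9.27646414e-01  3.73458882e-01 -7.71447162e-04]
 [ 3.73459631e-01 -9.27645361e-01  1.41020719e-03]
 [-1.88974979e-04 -1.59627802e-03 -9.99998708e-01]] 0.08540481401508528
scene {'fx': 407.243289011971, 'fy': 407.243289011971, 'cx': 282.50782794429443, 'cy': 206.80826669986456, 'R': array([[-0.83453882,  0.55068651,  0.01700962],
       [ 0.39236521,  0.61571729, -0.68333137],
       [-0.38677448, -0.56359257, -0.72991021]]), 't': array([ 0.42572544, -0.13869176,  1.25590186])}
top {'fx': 426.19312590078556, 'fy': 426.19312590078556, 'cx': 278.86421667301704, 'cy': 211.0679532579167, 'R': array([[ 0.00330018, -0.99995743,  0.00861713],
       [-0.98898871, -0.00453869, -0.14792136],
       [ 0.14795418, -0.00803407, -0.98896158]]), 't': array([-0.00450967,  0.49177908,  1.11586028])}
```

View pics/top0.png

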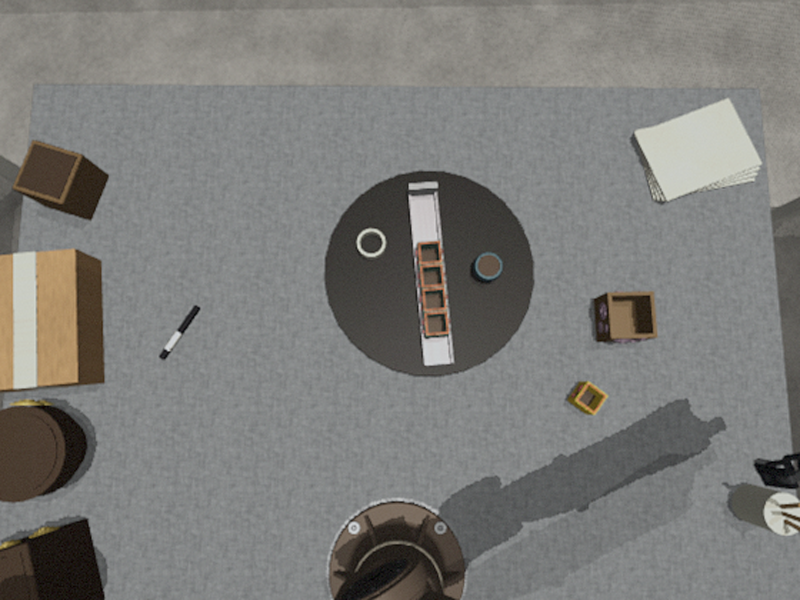

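View pics/scene0.png

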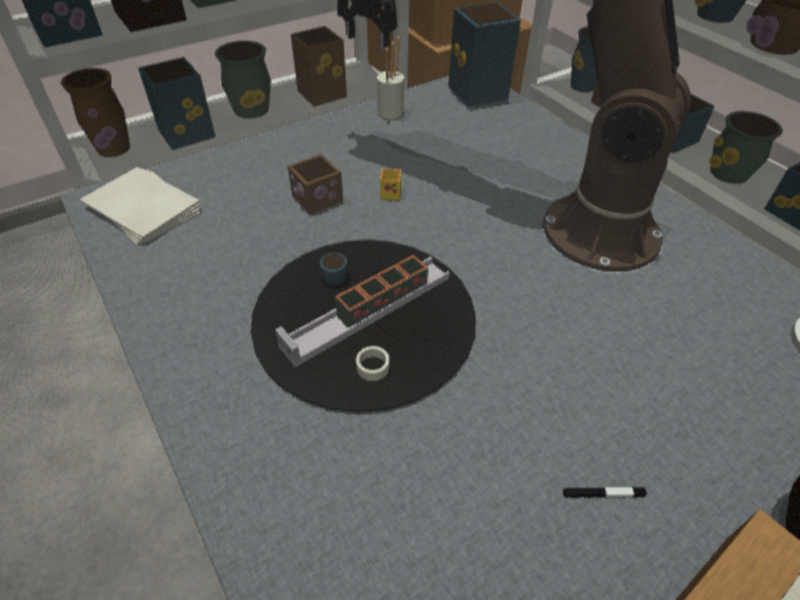

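The top view shows the rail running from (438,360) at the open end to the stop at (424,186). The row of pots runs from (430,243) to (437,335). I'll enlarge it to measure.

```bash
python3 - <<'E'
from workcell import ctrl
import cv2
im=ctrl.capture("top")[120:265,250:350]
cv2.imwrite("pics/top_c.png",cv2.resize(im,(400,580),interpolation=cv2.INTER_CUBIC))
im=ctrl.capture("scene")[170:260,190:320]
cv2.imwrite("pics/scene_c.png",cv2.resize(im,(780,540),interpolation=cv2.INTER_CUBIC))
E
```

```text
(no output)
```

View pics/top_c.png

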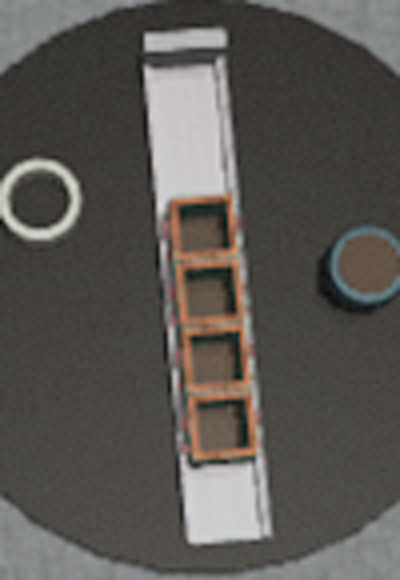

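View pics/scene_c.png

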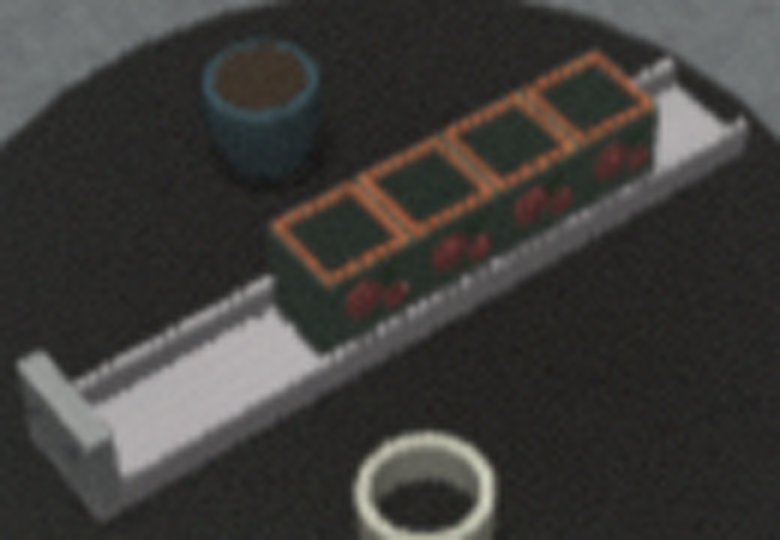

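The top crop shows the row's rim corners at about (170,199), (232,196), (256,456) and (191,459), and the front top edge of the stop from (145,53) to (227,49). The scene crop shows the rim corners at (272,228), (330,283), (655,100) and (598,52), and the stop's face edge from (40,350) to (112,430).

```bash
python3 - <<'E'
from workcell import ctrl
import numpy as np
def ray(n,p,sc,off,z):
    m=ctrl.camera_model(n);u=[off[i]+(p[i]+.5)/sc-.5 for i in(0,1)]
    d=m['R'].T@[(u[0]-m['cx'])/m['fx'],(u[1]-m['cy'])/m['fy'],1];c=-m['R'].T@m['t']
    return (c+d*(z-c[2])/d[2])[:2]
T=lambda p,z:ray("top",p,4,(250,120),z)
S=lambda p,z:ray("scene",p,6,(190,170),z)
for n,f,(rl,rr,fl,fr),st in(("top",T,((191,459),(256,456),(170,199),(232,196)),((145,53),(227,49))),("scene",S,((655,100),(598,52),(330,283),(272,228)),((112,430),(40,350)))):
    r=(f(rl,.07)+f(rr,.07))/2;fr_=(f(fl,.07)+f(fr,.07))/2
    s=(f(st[0],.062)+f(st[1],.062))/2
    d=fr_-r;print(n,"rear",r,"front",fr_,"stop",s,"len",np.hypot(*d),"yaw",np.degrees(np.arctan2(d[1],d[0])),"gap",np.hypot(*(s-fr_)),"yaw2",np.degrees(np.arctan2(*(s-r)[::-1])))
E
```

```text
top rear [ 0.42670587 -0.0719007 ] front [ 0.60042307 -0.05793361] stop [ 0.70462198 -0.04861011] len 0.17427778149130427 yaw 4.596768492123633 gap 0.10461520365450291 yaw2 4.790443900087563
scene rear [ 0.42588305 -0.07460227] front [ 0.59990227 -0.05804643] stop [ 0.70676535 -0.04975553] len 0.17480499098599706 yaw 5.434649414255796 gap 0.1071842188967838 yaw2 5.0552050317269694
```

The row's yaw is about 4.9°, the rear face is at (0.426, -0.073), and the gap to the stop is about 104 mm. I'll move behind the row with the fingers shut.

>>> {"fn": "carry_out", "kwargs": {
  "plan": [0.0071, 0.0251, 0, 0, 0, -0.85, 1, 0.0071, 0.0251, 0, 0, 0, -0.85, 1, 0.0071, 0.0251, 0, 0, 0, -0.85, 1, 0.0071, 0.0251, 0, 0, 0, -0.85, 1, 0.0071, 0.0251, 0, 0, 0, -0.85, 1, 0.0071, 0.0251, 0, 0, 0, -0.85, 1, 0.0071, 0.0251, 0, 0, 0, -0.85, 1, 0.0071, 0.0251, 0, 0, 0, -0.85, 1, 0.0071, 0.0251, 0, 0, 0, -0.85, 1, 0.0071, 0.0251, 0, 0, 0, -0.85, 1],
  "grip_force": 40
}}

```text
clock: 1.03
position: [0.3045, -0.3275, 0.2313]
ee_rot: [[0.973, 0.231, 0.0], [0.231, -0.973, -0.0], [-0.0, 0.0, -1.0]]
contact_force: [0.8, -0.2, 1.0]
finger_gap: -0.0001
gripper_force: 0.0
```

>>> {"fn": "carry_out", "kwargs": {
  "plan": [0.0071, 0.0251, 0, 0, 0, -0.85, 1, 0.0071, 0.0251, 0, 0, 0, -0.85, 1, 0.0071, 0.0251, 0, 0, 0, -0.85, 1, 0.0071, 0.0251, 0, 0, 0, -0.85, 1, 0.0071, 0.0251, 0, 0, 0, -0.85, 1, 0.0071, 0.0251, 0, 0, 0, -0.85, 1, 0.0071, 0.0251, 0, 0, 0, -0.85, 1, 0.0071, 0.0251, 0, 0, 0, -0.85, 1, 0.0071, 0.0251, 0, 0, 0, -0.85, 1, 0.0071, 0.0251, 0, 0, 0, -0.85, 1, 0, 0, 0, 0, 0, 0, 1, 0, 0, 0, 0, 0, 0, 1]
}}

```text
clock: 2.03
position: [0.3756, -0.0767, 0.2314]
ee_rot: [[0.996, 0.089, 0.0], [0.089, -0.996, -0.0], [0.0, 0.0, -1.0]]
contact_force: [-0.7, -0.8, -0.1]
finger_gap: -0.0001
gripper_force: 0.0
```

>>> {"fn": "carry_out", "kwargs": {
  "plan": [0, 0, -0.0175, 0, 0, 0, 1, 0, 0, -0.0175, 0, 0, 0, 1, 0, 0, -0.0175, 0, 0, 0, 1, 0, 0, -0.0175, 0, 0, 0, 1, 0, 0, -0.0175, 0, 0, 0, 1, 0, 0, -0.0175, 0, 0, 0, 1, 0, 0, -0.0175, 0, 0, 0, 1, 0, 0, -0.0175, 0, 0, 0, 1, 0, 0, -0.0175, 0, 0, 0, 1, 0, -0.001, -0.0175, 0, 0, 0, 1, 0, 0, -0.012, 0, 0, 0, 1, 0, 0, -0.006, 0, 0, 0, 1]
}}

```text
clock: 3.03
position: [0.3744, -0.0799, 0.037]
ee_rot: [[0.996, 0.085, -0.002], [0.085, -0.996, -0.0], [-0.002, 0.0, -1.0]]
contact_force: [-1.0, 0.5, -0.8]
finger_gap: -0.0001
gripper_force: 0.0
```

```bash
python3 - <<'E'
from workcell import ctrl
import cv2
s=ctrl.sense();print(s['position'],s['contact_force'])
im=ctrl.capture("wrist")
cv2.imwrite("pics/w1.png",im)
b=ctrl.capture("scene")[170:260,190:320]
cv2.imwrite("pics/s1.png",cv2.resize(b,(780,540),interpolation=cv2.INTER_CUBIC))
E
```

```text
[ 0.37438918 -0.07989637  0.03698991] [-1.00815754  0.51311625 -0.7974724 ]
```

View pics/s1.png

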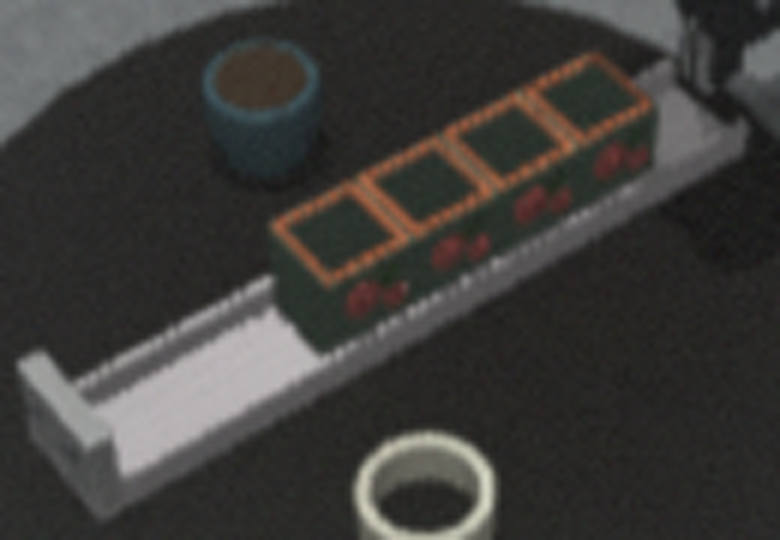

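View pics/w1.png

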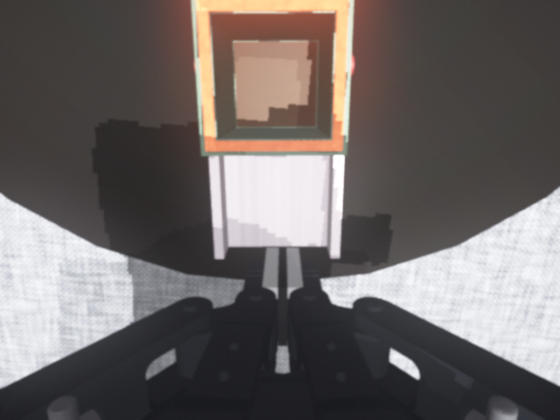

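The wrist view shows the fingers at column 283 and the channel centred at about column 277, so the tool is about 2.5 mm too far toward -y. I'll correct that while approaching pot_4.

>>> {"fn": "carry_out", "kwargs": {
  "plan": [0.004, 0.0006, 0, 0, 0, 0, 1, 0.004, 0.0006, 0, 0, 0, 0, 1, 0.004, 0.0006, 0, 0, 0, 0, 1, 0.004, 0.0006, 0, 0, 0, 0, 1, 0.004, 0.0006, 0, 0, 0, 0, 1, 0.004, 0.0006, 0, 0, 0, 0, 1, 0.004, 0.0006, 0, 0, 0, 0, 1, 0.004, 0.0006, 0, 0, 0, 0, 1, 0.002, 0.0002, 0, 0, 0, 0, 1, 0.002, 0.0002, 0, 0, 0, 0, 1, 0.002, 0.0002, 0, 0, 0, 0, 1, 0.002, 0.0002, 0, 0, 0, 0, 1]
}}

```text
clock: 4.13
position: [0.4154, -0.0732, 0.0383]
ee_rot: [[0.996, 0.086, -0.0], [0.086, -0.996, -0.0], [-0.0, 0.0, -1.0]]
contact_force: [-0.3, 0.8, -0.1]
finger_gap: 0.0002
gripper_force: 0.0
```

>>> {"fn": "carry_out", "kwargs": {
  "plan": [0.002, 0.0002, 0, 0, 0, 0, 1, 0.002, 0.0002, 0, 0, 0, 0, 1, 0.002, 0.0002, 0, 0, 0, 0, 1]
}}

```text
clock: 4.38
position: [0.4207, -0.0727, 0.0382]
ee_rot: [[0.996, 0.086, -0.002], [0.086, -0.996, -0.0], [-0.002, 0.0, -1.0]]
contact_force: [-2.4, -0.3, 0.3]
finger_gap: -0.0001
gripper_force: 1.3
```

>>> {"fn": "carry_out", "kwargs": {
  "plan": [0.003, 0.0002, 0, 0, 0, 0, 1, 0.004, 0.0003, 0, 0, 0, 0, 1, 0.004, 0.0003, 0, 0, 0, 0, 1, 0.004, 0.0003, 0, 0, 0, 0, 1, 0.004, 0.0003, 0, 0, 0, 0, 1, 0.004, 0.0003, 0, 0, 0, 0, 1, 0.004, 0.0003, 0, 0, 0, 0, 1, 0.004, 0.0003, 0, 0, 0, 0, 1, 0.004, 0.0003, 0, 0, 0, 0, 1, 0.004, 0.0003, 0, 0, 0, 0, 1, 0.004, 0.0003, 0, 0, 0, 0, 1, 0.003, 0.0003, 0, 0, 0, 0, 1]
}}

```text
clock: 5.38
position: [0.468, -0.069, 0.0383]
ee_rot: [[0.996, 0.086, 0.0], [0.086, -0.996, 0.0], [0.0, -0.0, -1.0]]
contact_force: [-0.7, 0.5, 0.2]
finger_gap: -0.0003
gripper_force: 0.9
```

```bash
python3 - <<'E'
from workcell import ctrl
import cv2,numpy as np
s=ctrl.sense();print(s['position'],s['contact_force'])
a=cv2.resize(ctrl.capture("top")[120:265,250:350],(400,580),interpolation=cv2.INTER_CUBIC)
b=cv2.resize(ctrl.capture("wrist"),(400,300));b=cv2.copyMakeBorder(b,0,280,0,0,0)
cv2.imwrite("pics/m2.png",np.hstack([a,b]))
E
```

```text
[ 0.46803735 -0.06901104  0.03834498] [-0.72615016  0.52240652  0.18763493]
```

View pics/m2.png

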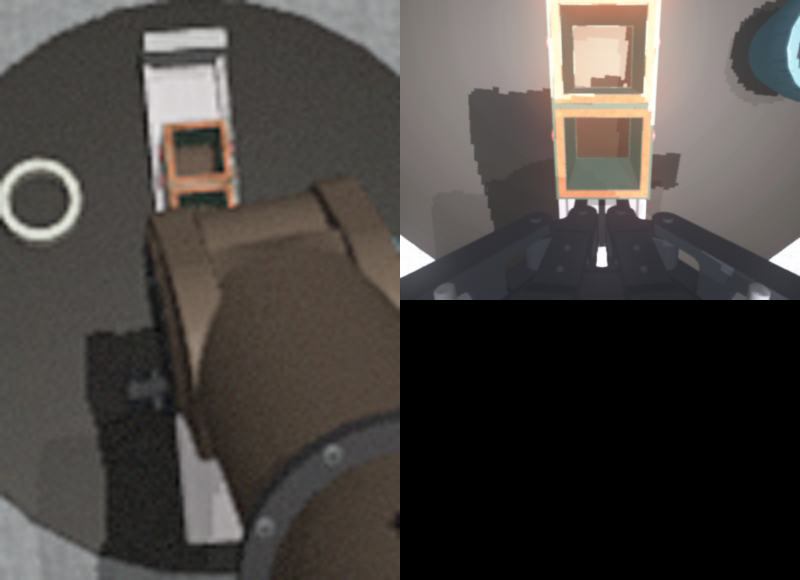

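The row moved about 50 mm together: its front edge is now at row 122 and pot_4 is centred on the fingers. About 54 mm remain.

>>> {"fn": "carry_out", "kwargs": {
  "plan": [0.003, 0.0003, 0, 0, 0, 0, 1, 0.004, 0.0003, 0, 0, 0, 0, 1, 0.004, 0.0003, 0, 0, 0, 0, 1, 0.004, 0.0003, 0, 0, 0, 0, 1, 0.004, 0.0003, 0, 0, 0, 0, 1, 0.004, 0.0003, 0, 0, 0, 0, 1, 0.004, 0.0003, 0, 0, 0, 0, 1, 0.004, 0.0003, 0, 0, 0, 0, 1, 0.004, 0.0003, 0, 0, 0, 0, 1, 0.003, 0.0003, 0, 0, 0, 0, 1, 0.002, 0.0002, 0, 0, 0, 0, 1, 0.001, 0.0001, 0, 0, 0, 0, 1]
}}

```text
clock: 6.48
position: [0.5087, -0.0657, 0.0383]
ee_rot: [[0.996, 0.086, -0.0], [0.086, -0.996, -0.0], [-0.0, 0.0, -1.0]]
contact_force: [-3.6, -0.1, 3.3]
finger_gap: -0.0001
gripper_force: 1.6
```

>>> {"fn": "carry_out", "kwargs": {
  "plan": [0.001, 0.0001, 0, 0, 0, 0, 1, 0.001, 0.0001, 0, 0, 0, 0, 1, 0.001, 0.0001, 0, 0, 0, 0, 1, 0.001, 0.0001, 0, 0, 0, 0, 1]
}}

```text
clock: 6.82
position: [0.5125, -0.0654, 0.0383]
ee_rot: [[0.996, 0.086, 0.0], [0.086, -0.996, -0.0], [0.0, 0.0, -1.0]]
contact_force: [-1.5, -0.2, 0.4]
finger_gap: 0.0001
gripper_force: 1.1
```

>>> {"fn": "carry_out", "kwargs": {
  "plan": [0.001, 0.0001, 0, 0, 0, 0, 1, 0.001, 0.0001, 0, 0, 0, 0, 1, 0.001, 0.0001, 0, 0, 0, 0, 1]
}}

```text
clock: 7.07
position: [0.5155, -0.0651, 0.0383]
ee_rot: [[0.996, 0.086, -0.0], [0.086, -0.996, -0.0], [-0.0, 0.0, -1.0]]
contact_force: [-1.8, -0.1, 0.3]
finger_gap: 0.0001
gripper_force: 1.2
```

>>> {"fn": "carry_out", "kwargs": {
  "plan": [0.001, 0.0001, 0, 0, 0, 0, 1, 0.001, 0.0001, 0, 0, 0, 0, 1, 0.0005, 0, 0, 0, 0, 0, 1]
}}

```text
clock: 7.32
position: [0.5181, -0.0648, 0.0383]
ee_rot: [[0.996, 0.086, 0.0], [0.086, -0.996, 0.0], [0.0, -0.0, -1.0]]
contact_force: [-2.8, -0.5, 0.5]
finger_gap: 0.0001
gripper_force: 1.1
```

>>> {"fn": "carry_out", "kwargs": {
  "plan": [0.0005, 0, 0, 0, 0, 0, 1, 0.0005, 0, 0, 0, 0, 0, 1, 0.0005, 0, 0, 0, 0, 0, 1]
}}

```text
clock: 7.57
position: [0.5194, -0.0649, 0.0383]
ee_rot: [[0.996, 0.086, -0.0], [0.086, -0.996, -0.0], [-0.0, 0.0, -1.0]]
contact_force: [-2.6, -0.1, -0.1]
finger_gap: -0.0003
gripper_force: 1.1
```

>>> {"fn": "carry_out", "kwargs": {
  "plan": [0.0005, 0, 0, 0, 0, 0, 1, 0.0005, 0.0001, 0, 0, 0, 0, 1, 0.0005, 0, 0, 0, 0, 0, 1]
}}

```text
clock: 7.82
position: [0.521, -0.0648, 0.0383]
ee_rot: [[0.996, 0.086, 0.0], [0.086, -0.996, -0.0], [0.0, 0.0, -1.0]]
contact_force: [-2.9, 0.5, -0.8]
finger_gap: 0.0003
gripper_force: 1.2
```

>>> {"fn": "carry_out", "kwargs": {
  "plan": [0.0005, 0, 0, 0, 0, 0, 1, 0.0005, 0.0001, 0, 0, 0, 0, 1]
}}

```text
clock: 7.98
position: [0.5212, -0.0648, 0.0382]
ee_rot: [[0.996, 0.086, -0.001], [0.086, -0.996, -0.0], [-0.001, 0.0, -1.0]]
contact_force: [-6.4, -0.7, 4.5]
finger_gap: -0.0001
gripper_force: 3.3
```

```bash
python3 - <<'E'
from workcell import ctrl
import cv2,numpy as np
s=ctrl.sense();print(s['position'],s['contact_force'])
a=cv2.resize(ctrl.capture("top")[120:190,270:320],(400,560),interpolation=cv2.INTER_CUBIC)
b=cv2.resize(ctrl.capture("scene")[190:265,185:240],(400,560),interpolation=cv2.INTER_CUBIC)
cv2.imwrite("pics/m3.png",np.hstack([a,b]))
E
```

```text
[ 0.52119608 -0.06478336  0.03823245] [-6.36017974 -0.67967237  4.51397726]
```

View pics/m3.png

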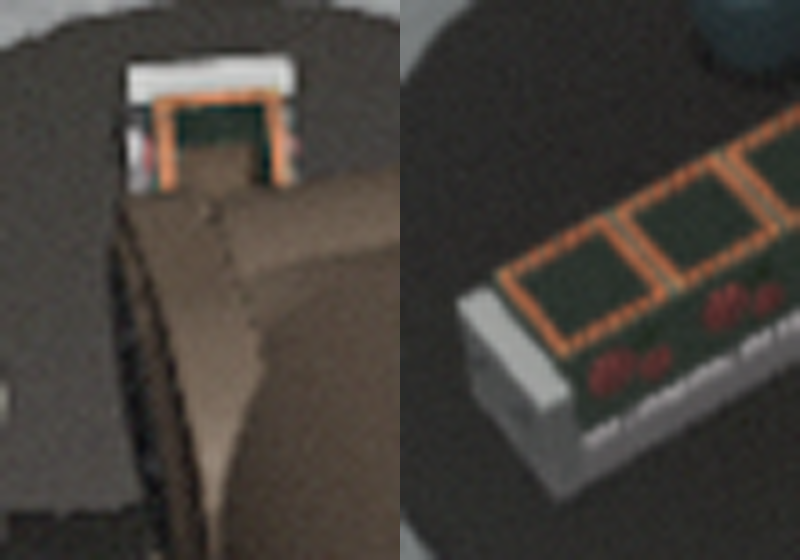

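The front pot's rim meets the stop in both views, and the tool has stalled with the force rising. I'll press lightly once more to confirm, then back away.

>>> {"fn": "carry_out", "kwargs": {
  "plan": [0.0005, 0, 0, 0, 0, 0, 1, 0.0005, 0, 0, 0, 0, 0, 1, 0, 0, 0, 0, 0, 0, 1]
}}

```text
clock: 8.33
position: [0.5211, -0.0648, 0.0381]
ee_rot: [[0.996, 0.086, -0.003], [0.086, -0.996, -0.0], [-0.003, 0.0, -1.0]]
contact_force: [-8.0, -0.2, 5.6]
finger_gap: 0.0001
gripper_force: 4.2
```

Stalled firmly against the stop. Next I'll retreat along the rail and lift.

>>> {"fn": "carry_out", "kwargs": {
  "plan": [-0.001, -0.0001, 0, 0, 0, 0, 1, -0.001, -0.0001, 0, 0, 0, 0, 1, -0.003, -0.0003, 0, 0, 0, 0, 1, -0.006, -0.0005, 0, 0, 0, 0, 1, -0.01, -0.0009, 0, 0, 0, 0, 1, -0.01, -0.0009, 0, 0, 0, 0, 1, -0.01, -0.0009, 0, 0, 0, 0, 1, -0.01, -0.0009, 0, 0, 0, 0, 1, 0, 0, 0.02, 0, 0, 0, 1, 0, 0, 0.03, 0, 0, 0, 1, 0, 0, 0.03, 0, 0, 0, 1, 0, 0, 0.03, 0, 0, 0, 1]
}}

```text
clock: 9.33
position: [0.4706, -0.0693, 0.1494]
ee_rot: [[0.996, 0.086, -0.001], [0.086, -0.996, 0.0], [-0.001, -0.0, -1.0]]
contact_force: [0.7, 0.0, 0.6]
finger_gap: 0.0002
gripper_force: 0.0
```

>>> {"fn": "carry_out", "kwargs": {
  "plan": [-0.02, 0, 0.02, 0, 0, 0, 1, -0.03, 0, 0.02, 0, 0, 0, 1, -0.03, 0, 0.02, 0, 0, 0, 1, 0, 0, 0, 0, 0, 0, 1, 0, 0, 0, 0, 0, 0, 1, 0, 0, 0, 0, 0, 0, 1]
}}

```text
clock: 9.83
position: [0.3919, -0.0695, 0.2083]
ee_rot: [[0.996, 0.085, 0.001], [0.085, -0.996, -0.001], [0.001, 0.001, -1.0]]
contact_force: [-0.3, -0.1, -0.2]
finger_gap: -0.0002
gripper_force: 0.0
```

```bash
python3 - <<'E'
from workcell import ctrl
import cv2
s=ctrl.sense();print(s['clock'],s['position'],s['contact_force'])
b=ctrl.capture("scene")[170:260,190:320]
cv2.imwrite("pics/s4.png",cv2.resize(b,(780,540),interpolation=cv2.INTER_CUBIC))
E
```

```text
9.8333 [ 0.39185707 -0.06950571  0.20833797] [-0.2632364  -0.13173958 -0.15255422]
```

View pics/s4.png

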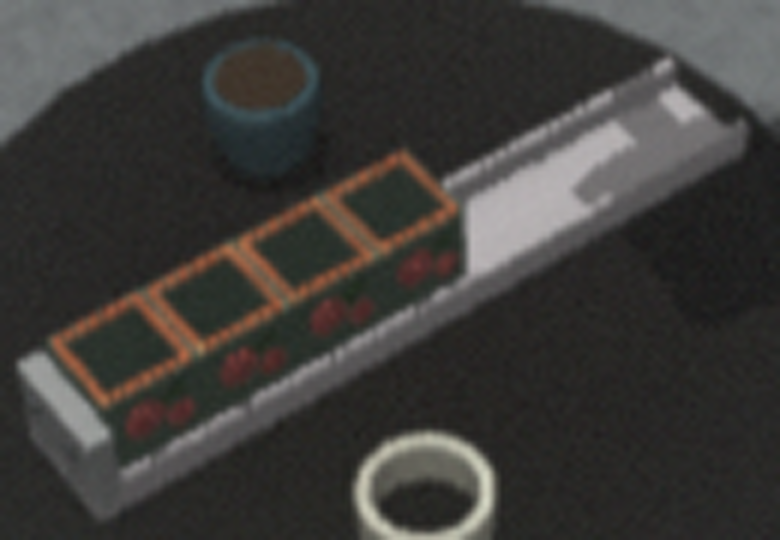

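The row stands upright and together, from (52,345) at the stop to (460,210), and the neighbouring objects haven't moved.

```bash
python3 -c "
from workcell import ctrl
print(ctrl.finish_job())"
```

```text
the job is handed in; nothing more can be done
None
```

The four pots were pushed together along the rail until the front one met the end stop, pressed at about 10 N; the hand was withdrawn and the job handed in at about 10 s, with no verdict returned.

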